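# Point out the spoiled biscuits and reject the tray

## Task

Show your colleague the two spoiled biscuits on the baking tray: point straight down at the black, burnt one and then at the broken half one, each time keeping the fingertips still two or three centimetres above its middle for two full seconds. Then push the red-balled reject lever all the way over, away from the robot, and leave it there. Do not touch the tray or any biscuit, and leave the brush, cutter and jar where they are.

Things in the scene. Friction and masses are not known exactly. Their poses are not given: they have to be found in the camera images.
- burnt_top (a point): Middle of the top face of the burnt biscuit: a round biscuit scorched black all over, 62 mm across, 10 mm thick, lying flat and loose on the tray; every other biscuit is golden. Its z axis points up.
- broken_top (a point): Middle of the top face of the broken biscuit: a golden half disc, what is left of a round biscuit snapped in two, about 31 mm from the break to the round edge and 60 mm along the break, 10 mm thick, lying flat and loose on the tray; the other half is missing. Its z axis points up. The point lies 13 mm from the straight break, over the middle of the piece.
- tray: Baking tray, fixed to the table: dark steel, 270 x 270 mm, rim 16 mm high, white paper liner, floor 4 mm above the table; nine biscuits lie on it in a 3 x 3 grid with 78 mm between middles, in mixed order. Origin under its centre on the table, x and y along its sides, z up.
- reject_base: Grey base of the reject lever, fixed to the table, 70 x 50 mm and 25 mm high, to the robot's right of the tray. Origin under its centre on the table; z up. Its x axis, level, is the direction in which the lever is to be pushed: away from the robot, more or less. The lever's hinge lies along its y axis, 22 mm above the origin.
- reject_tip (a point): Centre of the red ball (26 mm across) on the end of the steel lever rod (10 mm thick); the ball's centre is 80 mm from the hinge, so it is 92 mm above the table at either end of its swing and 102 mm when upright.
- reject (a joint): Angle of the reject lever in rad: 0 = leaning 0.5 rad from upright towards the robot, 0.5 = upright, 1 = pushed right over, leaning 0.5 rad away, against its stop. It has no spring: it stays where it is left. About 1 N at the ball moves it.
- good1: A good golden round biscuit, 62 mm across, 10 mm thick, loose on the tray. Origin at the centre of its underside.
- good2: A good golden round biscuit, 62 mm across, 10 mm thick, loose on the tray. Origin at the centre of its underside.
- good3: A good golden round biscuit, 62 mm across, 10 mm thick, loose on the tray. Origin at the centre of its underside.
- good4: A good golden round biscuit, 62 mm across, 10 mm thick, loose on the tray. Origin at the centre of its underside.
- good5: A good golden round biscuit, 62 mm across, 10 mm thick, loose on the tray. Origin at the centre of its underside.
- ring1: A good golden ring biscuit, 58 mm across with a 24 mm hole, 10 mm thick, loose on the tray. Origin at the centre of its underside.
- ring2: A good golden ring biscuit, 58 mm across with a 24 mm hole, 10 mm thick, loose on the tray. Origin at the centre of its underside.
- brush: Pastry brush, loose, 200 mm long and 20 mm high, lying roughly across the table beyond the lever. Origin under its middle.
- cutter: Steel ring biscuit cutter, loose, 70 mm across and 35 mm high, to the robot's left of the tray. Origin at the centre of its underside.
- jar: Amber glass jar with a white lid, loose, 64 mm across, 90 mm high, beyond the tray. Origin at the centre of its underside.
Mind the look-alikes: they are no part of the job. Of the things that look like the part that bears burnt_top, the smallest one is meant.

How it is judged:
On the way, in this order (a step that is already met when the one before it is completed fails the run):
1. the fingers point at the burnt biscuit from just above its middle for at least 1.5 s (horizontal distance between the grasp point and burnt_top below 0.024 m and z of the grasp point in the frame of burnt_top between 0.02 and 0.09 m), for 1.5 s.
2. then they point at the broken biscuit from just above its middle for at least 1.5 s (horizontal distance between the grasp point and broken_top below 0.024 m and z of the grasp point in the frame of broken_top between 0.02 and 0.09 m), for 1.5 s.
3. then the reject lever is pushed right over (beyond 0.88 rad) (value of joint reject above 0.88 rad), for 0.2 s.
At the end, for the whole second after the job is handed in: The reject lever rests pushed right over (beyond 0.88 of its 1 rad), every biscuit is within 10 mm of where it lay, and brush, cutter and jar are within 20 mm of where they were (value of joint reject above 0.88 rad and velocity of joint reject between -0.05 and 0.05 rad/s and distance of each of burnt_top, broken_top, good1, good2, good3, good4, good5, ring1, ring2 from where it was at the start of the episode below 0.01 m and distance of each of brush, cutter, jar from where it was at the start of the episode below 0.02 m); the robot touches nothing.
It fails at once if the robot touches a biscuit (contact force between any of the fingers, the arm and burnt above 0.3 N or contact force between any of the fingers, the arm and broken above 0.3 N or contact force between any of the fingers, the arm and good1 above 0.3 N or contact force between any of the fingers, the arm and good2 above 0.3 N or contact force between any of the fingers, the arm and good3 above 0.3 N or contact force between any of the fingers, the arm and good4 above 0.3 N or contact force between any of the fingers, the arm and good5 above 0.3 N or contact force between any of the fingers, the arm and ring1 above 0.3 N or contact force between any of the fingers, the arm and ring2 above 0.3 N).
It fails at once if the robot touches the tray (contact force between any of the fingers, the arm and tray above 0.3 N).
It fails at once if a biscuit is moved more than 10 mm (distance of any of burnt_top, broken_top, good1, good2, good3, good4, good5, ring1, ring2 from where it was at the start of the episode above 0.01 m).
It fails at once if the brush, cutter or jar is moved more than 20 mm (distance of any of brush, cutter, jar from where it was at the start of the episode above 0.02 m).
It also fails if it takes over 53 s, if anything falls off the work surface, if the arm or the gripper's body presses on something with over 40 N, if the wrist force passes 120 N, or if a joint passes its speed limit or range.

## Robot

A 7-joint arm with a two-finger parallel gripper is mounted at the origin on the work surface. World frame = base frame: x ahead of the robot, y to its left, z up, the work surface at z = 0. Lengths are in m, angles in rad, forces in N, time in s.
With the tool pointing down it reaches from about 0.4 to 0.9 m from the base axis. Payload 5.5 kg.
Tool frame: the origin (TCP) lies midway between the tips of the shut fingers; the grasp point (between the pads) lies 19 mm behind it (manip.grip_depth is the distance from the TCP to the grasp point, in m); z points along the fingers, y is the line along which they close (so a half turn about z gives the same grasp; the last joint's range is limited). The gripper opens to 92 mm and grips with 3 to 60 N. Pads are 19 mm wide; open, the fingers measure 130 mm over their backs; the gripper's body (75 mm by 190 mm) begins 47 mm behind the grasp point.
Start: joints at [-0.97, 0.501, -0.427, 1.55, 0.221, 1.138, -0.21], TCP at [0.215, 0.613, 0.227] pointing down, gripper open.
Joint ranges: [-2.88, 2.88], [-0.31, 2.03], [-1.54, 1.56], [0.2, 2.42], [-1.41, 4.55], [0.19, 2.02], [-2.57, 2.57]. Speed limits (rad/s): [2.57, 2.57, 3.14, 3.14, 3.14, 3.14, 3.14].

## Interface

Orientations are given as a unit quaternion [x, y, z, w].
In Python, from bench import manip, effector, viewer gives the robot as it stands. Calls block until the motion is done:
- manip.move_pose(position, orientation): joint-space move of the TCP to a pose.
- manip.servo_line(position, ori=None, vel=0.15): straight line of the TCP; ori=None keeps the orientation; vel is the mean speed in m/s.
- manip.movej(angles): joint-space move.
- effector.open_jaws() and effector.close(f_grip=None): open the fingers fully, or close them until they stop; f_grip is the grip in N (None keeps the last).
- manip.sleep(seconds).
- manip.solve_ik(position, orientation): joint angles nearest the present ones, or None.
- viewer.get_image(name): name is "scene" or "side" or "wrist"; returns the picture (480x640x3 uint8, red, green, blue); there is no depth.
- viewer.get_calibration(name): a dict with "vfov" (degrees; the focal length in pixels is half the picture's height over the tangent of half this angle, whatever the lens; pixels are square), "cx", "cy" (the principal point, pixels), "eye" and "attitude" of the camera in the world. Camera axes: x right, y down, z forward; pixel columns grow to the right and rows downward; lengths in m; the calibration is good to about 2 mm. A picture is of the moment at which its call begins: read the wrist's pose just before it. get_calibration takes no time and is no camera call; for the wrist camera it gives the pose at the moment of the call.
A pose or a line that the arm cannot do raises manip.PlanningError and nothing moves.
- manip.hand_in(): hands the job in; it is judged then, once.
Readings, each from a call of its own:
- manip.current_clock(): time.
- manip.current_q(): joint angles.
- manip.current_joint_velocities(): joint speeds.
- manip.current_tau(): joint torques, N m.
- manip.current_tool_pos(): TCP position.
- manip.current_tcp_rot(): TCP orientation.
- manip.current_force(): force on the tool from outside, world axes, zero at the start.
- manip.current_wrist_torque(): the same for the moment, N m.
- manip.current_finger_gap(): finger opening in m.
- manip.current_gripper_force(): force on a finger pad.
Only numpy, scipy, OpenCV 4.12 (cv2) and the standard library are available. Lean on these libraries where they do the work, as an engineer would, in place of code of your own. Each camera call takes 0.05 s, during which the arm holds its last target. There are 200 camera calls.

## Working session

There is one attempt and no reset: what is moved stays moved. The work goes in short steps, each a Python script; the robot and the scene stay as the last script left them, time stands still between calls to the robot, and variables do not carry over. Pictures are saved under pics/ and viewed, at most 10 in all, crops included, and the job is handed in when it is done.

```bash
ls; mkdir -p pics; python3 - <<'E'
from bench import manip, effector, viewer
import cv2
for n in ("scene","side"):
    cv2.imwrite(f"pics/{n}0.png",viewer.get_image(n)[:,:,::-1]); print(n,viewer.get_calibration(n))
print(manip.current_tool_pos(),manip.current_tcp_rot(),manip.grip_depth,manip.current_clock())
E
```

```text
pics
scene {'vfov': 48.31325561509695, 'cx': 316.706354309851, 'cy': 246.03900352353637, 'eye': array([ 1.19444781, -0.31882738,  0.86879433]), 'attitude': array([ 0.8240114 ,  0.449081  , -0.15739811, -0.30750173])}
side {'vfov': 56.66196164929354, 'cx': 318.70441444316293, 'cy': 242.71436597417755, 'eye': array([0.59872524, 0.62944932, 0.72992038]), 'attitude': array([-0.01647692,  0.93090057, -0.36489446,  0.00216303])}
[0.21526594 0.6126356  0.22577915] [ 1.68096406e-01  9.85770158e-01 -8.75856021e-04 -1.66367201e-04] 0.0188 0.1
```

View pics/scene0.png

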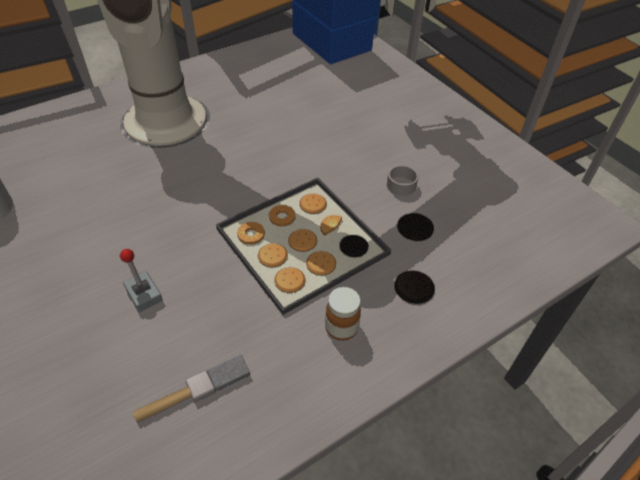

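View pics/side0.png

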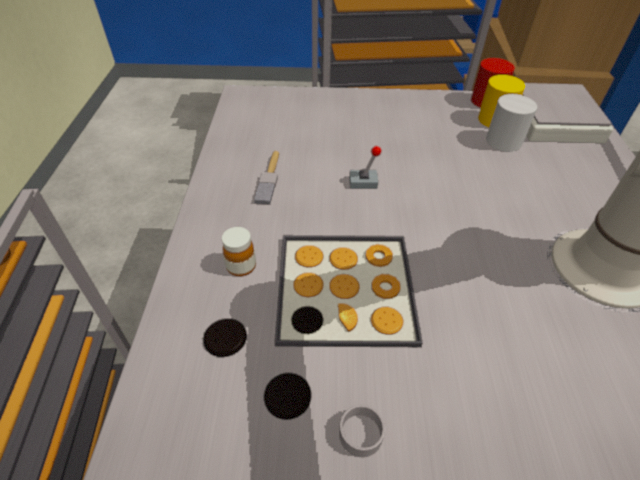

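Scene view: the burnt biscuit is at about (354,246), the broken one at (331,225), the ball at (127,256) and the base at (142,290). In the side view they are at (307,320), (347,318), (376,151) and (364,180). The two larger black discs lie off the tray and are decoys.

```bash
cat > h.py <<'E'
import numpy as np, cv2
from scipy.spatial.transform import Rotation as R
def ray(c,p):
    f=240/np.tan(np.radians(c['vfov'])/2)
    d=R.from_quat(c['attitude']).apply([(p[0]-c['cx'])/f,(p[1]-c['cy'])/f,1.])
    return c['eye'],d
def plane(c,p,z):
    o,d=ray(c,p); return o+d*(z-o[2])/d[2]
def tri(cs,ps):
    A=np.zeros((3,3));b=np.zeros(3);rs=[]
    for c,p in zip(cs,ps):
        o,d=ray(c,p);d=d/np.linalg.norm(d);P=np.eye(3)-np.outer(d,d);A+=P;b+=P@o;rs.append((o,P))
    x=np.linalg.solve(A,b);return x,[np.linalg.norm(P@(x-o)) for o,P in rs]
def comps(mask,lo=15,hi=5000):
    n,l,s,c=cv2.connectedComponentsWithStats(mask.astype(np.uint8))
    return [(c[i],s[i,4]) for i in range(1,n) if lo<s[i,4]<hi]
E
python3 - <<'E'
from h import *
from bench import viewer
np.set_printoptions(precision=4,suppress=True)
C={n:viewer.get_calibration(n) for n in("scene","side")}
reds=[]
boxes={"scene":(215,175,390,310),"side":(275,232,422,350)}
base={"scene":(142,290),"side":(364,180)}
for n in C:
    im=cv2.imread(f"pics/{n}0.png"); h=cv2.cvtColor(im,cv2.COLOR_BGR2HSV); H,S,V=cv2.split(h)
    x0,y0,x1,y1=boxes[n]; B=np.zeros(H.shape,bool);B[y0:y1,x0:x1]=1
    print(n)
    for c,a in comps((H>5)&(H<30)&(S>110)&(V>70)&B,40): print(' gold',c,a,plane(C[n],c,.014)[:2])
    for c,a in comps((V<45)&B,100): print(' black',c,a,plane(C[n],c,.014)[:2])
    r=[(c,a) for c,a in comps(((H<6)|(H>174))&(S>160)&(V>60),40)]
    print(' red',[(c.round(1),a) for c,a in r])
    t={"scene":(127,256),"side":(376,151)}[n]
    reds.append(min(r,key=lambda q:np.hypot(*(q[0]-t)))[0])
    print(' base@.025',plane(C[n],base[n],.02))
print('ball',tri(C.values(),reds))
a=cv2.imread("pics/scene0.png");b=cv2.imread("pics/side0.png")
k=lambda i,x,y,w,h,s:cv2.resize(i[y:y+h,x:x+w],None,fx=s,fy=s,interpolation=cv2.INTER_CUBIC)
cv2.imwrite("pics/crop1.png",np.vstack([np.hstack([k(a,110,240,60,75,4),k(b,335,140,60,75,4),]),np.hstack([k(a,305,205,80,60,3),k(b,285,295,80,60,3)])]))
E
```

```text
scene
 gold [312.61   203.1825] 400 [0.4821 0.153 ]
 gold [281.6811 215.2676] 370 [0.4773 0.0749]
 gold [329.66 223.54] 250 [0.5544 0.1505]
 gold [250.4764 232.5285] 403 [ 0.4856 -0.0075]
 gold [302.3514 239.9356] 481 [0.5626 0.075 ]
 gold [272.3333 254.8133] 525 [0.564 0.001]
 gold [320.8547 262.8566] 537 [0.6354 0.0739]
 gold [289.4655 279.5448] 580 [ 0.6374 -0.0023]
 black [302.3134 209.9574] 469 [0.4877 0.1221]
 black [353.4307 245.8038] 469 [0.6339 0.157 ]
 black [339.2903 280.1839] 310 [0.692  0.0806]
 red [(array([126.5, 255.2]), np.int32(120))]
 base@.025 [ 0.5099 -0.2581  0.02  ]
side
 gold [378.6983 255.1172] 401 [ 0.4849 -0.0023]
 gold [308.7421 255.9535] 473 [0.6344 0.0059]
 gold [343.2693 258.1441] 479 [0.5608 0.0092]
 gold [308.0532 284.5053] 564 [0.6321 0.0822]
 gold [344.0052 286.0541] 573 [0.5597 0.0834]
 gold [385.4877 285.93  ] 486 [0.4761 0.0799]
 gold [347.3963 316.084 ] 381 [0.5537 0.1546]
 gold [386.6394 320.1372] 685 [0.4796 0.1609]
 black [306.754  319.7079] 630 [0.6306 0.1656]
 red [(array([489.2,  75.2]), np.int32(819)), (array([375.9, 150.7]), np.int32(65))]
 base@.025 [ 0.5079 -0.2462  0.02  ]
ball (array([ 0.4853, -0.2586,  0.1004]), [np.float64(0.0004277493447177723), np.float64(0.00042774934471771553)])
```

View pics/crop1.png

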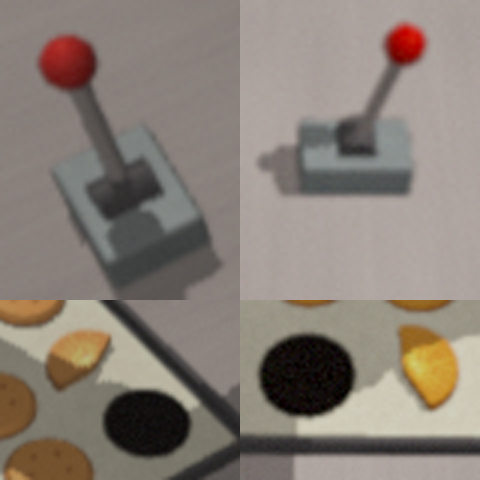

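The crop shows the burnt disc and the half biscuit clearly, and the ball leaning toward the robot. The two cameras agree on the biscuits to about 8 mm, so I take the mean, which is well within the 24 mm tolerance. The grid spacing fits 78 mm.

```bash
python3 - <<'E'
from h import *
from bench import manip, effector, viewer
np.set_printoptions(precision=4,suppress=True)
P={"scene":[(123.2,283),(145.5,271.2),(161.2,293.7),(138,305.5)],"side":[(377.7,182),(377.7,170),(350.7,170),(350.2,182)]}
for n in P:
    c=viewer.get_calibration(n); q=np.array([plane(c,p,.025)[:2] for p in P[n]])
    print(n,'base',q.mean(0),cv2.minAreaRect((q*1000).astype(np.float32)),'\n',q,'ball@.092',plane(c,{"scene":(126.5,255.2),"side":(375.9,150.7)}[n],.092))
Q=[0,1,0,0]
effector.close(5)
manip.move_pose([.632,.161,.14],Q)
manip.servo_line([.632,.161,.040],vel=.1)
manip.sleep(1.2)
cv2.imwrite("pics/hover1.png",np.hstack([viewer.get_image(n)[160:400,200:600,::-1] for n in("scene","side")]))
manip.sleep(1)
print(manip.current_tool_pos(),manip.current_clock(),manip.current_force())
E
```

```text
scene base [ 0.5097 -0.2569] ((509.7646484375, -256.8998718261719), (67.70614624023438, 47.295318603515625), 4.149728775024414) 
 [[ 0.4786 -0.2829]
 [ 0.4743 -0.2358]
 [ 0.5418 -0.2309]
 [ 0.5439 -0.278 ]] ball@.092 [ 0.4769 -0.258   0.092 ]
side base [ 0.5077 -0.2561] ((507.5245361328125, -256.12939453125), (72.87732696533203, 47.68217849731445), 2.405654191970825) 
 [[ 0.4749 -0.2336]
 [ 0.4721 -0.2815]
 [ 0.5409 -0.2786]
 [ 0.5429 -0.2308]] ball@.092 [ 0.4842 -0.27    0.092 ]
[0.632 0.161 0.04 ] 7.2 [-0.8456  1.0502  0.4115]
```

View pics/hover1.png

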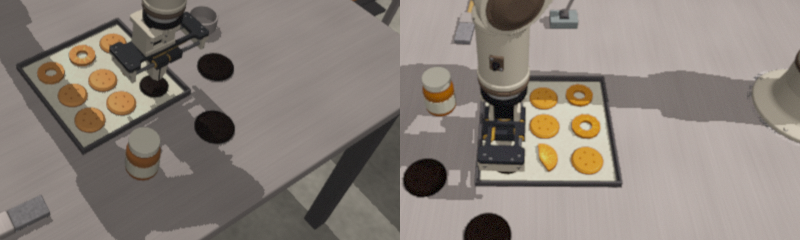

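The scene view puts the fingertip at (155,80) in the crop, right over the burnt disc at (154,87). The base rectangle measures 70 x 47 mm, as it should, with its centre at (0.509,-0.2565) and a yaw of about 3.3°. Next I go to the broken biscuit, then push the lever with force monitoring.

```bash
python3 - <<'E'
from h import *
from bench import manip, effector, viewer
np.set_printoptions(precision=4,suppress=True)
Q=[0,1,0,0]; up=.11
manip.servo_line([.632,.161,up])
manip.servo_line([.554,.153,up])
manip.servo_line([.554,.153,.040],vel=.1)
manip.sleep(2.3); print('broken',manip.current_tool_pos(),manip.current_clock())
manip.servo_line([.554,.153,.17])
yaw=np.radians(3.3); u=np.array([np.cos(yaw),np.sin(yaw),0]); O=np.array([.509,-.2565,0])
QL=(R.from_euler('z',yaw)*R.from_quat(Q)).as_quat()
at=lambda s,z:O+u*s+[0,0,z]
manip.move_pose(at(-.11,.17),QL)
manip.servo_line(at(-.11,.082),vel=.12)
manip.sleep(.3); f0=manip.current_force()@u; print('f0',f0,manip.current_clock())
manip.servo_line(at(-.01,.082),vel=.06)
print('mid',(manip.current_force()@u)-f0)
for s in np.arange(-.004,.027,.003):
    manip.servo_line(at(s,.082),vel=.03); f=manip.current_force()@u-f0
    print(round(s,3),round(f,2),end='; ')
    if f<-8: break
manip.sleep(.3)
cv2.imwrite("pics/push.png",np.hstack([viewer.get_image("scene")[200:360,80:280,::-1],viewer.get_image("side")[100:260,280:480,::-1]]))
print(manip.current_tool_pos(),manip.current_clock())
E
```

```text
broken [0.554 0.153 0.04 ] 11.6417
f0 -0.1652050325226404 15.4667
mid -0.4858437552478917
-0.004 1.93; -0.001 0.34; 0.002 0.98; 0.005 0.17; 0.008 0.89; 0.011 0.23; 0.014 -4.98; 0.017 -10.67; [ 0.5221 -0.2559  0.0816] 19.7833
```

View pics/push.png

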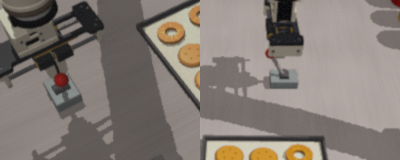

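The force rises at s ≈ 0.015 m, where I expected the stop, and the ball now leans away from the robot. I back off and check.

```bash
python3 - <<'E'
from h import *
from bench import manip, effector, viewer
np.set_printoptions(precision=4,suppress=True)
yaw=np.radians(3.3); u=np.array([np.cos(yaw),np.sin(yaw),0]); O=np.array([.509,-.2565,0])
at=lambda s,z:O+u*s+[0,0,z]
manip.servo_line(at(-.08,.082),vel=.1)
manip.servo_line(at(-.08,.25)); manip.sleep(.3)
ims=[viewer.get_image(n) for n in("scene","side")]; C=[viewer.get_calibration(n) for n in("scene","side")]
for im,c in zip(ims,C):
    H,S,V=cv2.split(cv2.cvtColor(im,cv2.COLOR_RGB2HSV))
    for p,a in comps(((H<6)|(H>174))&(S>160)&(V>60),30): print(p,a,(plane(c,p,.092)-O)@u)
cv2.imwrite("pics/end.png",np.hstack([ims[0][170:470,70:470,::-1],ims[1][100:400,200:600,::-1]]))
print(manip.current_clock())
E
```

```text
[140.814  279.4031] 129 0.03557969082463797
[489.0355  75.2757] 816 -0.41067174367069886
[350.1935 152.8548] 62 0.03734188811711495
22.5667
```

View pics/end.png

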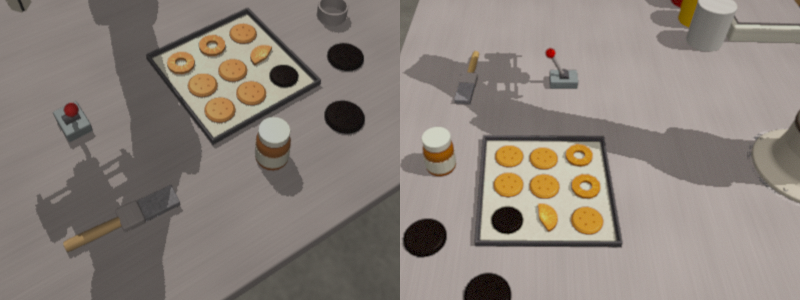

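The lever is fully over: the ball sits about 37 mm past the hinge, where 38 mm is expected. The biscuits, brush, cutter and jar look unmoved.

```bash
python3 -c "
from bench import manip
print(manip.hand_in())"
```

```text
the job is handed in; nothing more can be done
None
```

The job is handed in, with no verdict shown: I pointed at the burnt and then the broken biscuit for over two seconds each, and left the reject lever pushed right over, with nothing else seen to move.

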